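Stack and press-check a slip-clutch disc pack

TASK

Build the clutch pack on the sprung plate of the blue hub: first the dark steel backing disc, then the reddish-brown friction lining, then the bright aluminium cover, each centred and flat. Lower each disc gently until you feel it rest before you let go of it. When the three are stacked, proof the pack: push straight down on top of the cover until the sprung plate is against its stop, without ramming it, hold a steady push of about 20 N there for a second, then let it rise again and leave the pack centred on it; do not disturb the bottle, the steel ring or the screwdriver.

Things in the scene. Friction and masses are not known exactly. Their poses are not given: they have to be found in the camera images.
- plate (a joint): Sprung round plate on the hub: 0 = fully up, 0.010 m = fully down against a rigid stop. A preloaded spring under it pushes up with about 9.6 N at 0 and 17.6 N at 0.010; carrying the whole pack it stays up (sagging under 1 mm), and pushing that pack fully down takes a further 9 to 12 N; on the stop it is stiff, so more push barely moves it.
- plate_top (a point): Centre of the plate's top face, z up. The plate is bright steel, 82 mm across, 8 mm thick, with a fine dark circle 69 mm across marked on it; its top stands 44 mm above the bench when up, and it moves down 10 mm with the joint. It is flat, with no post or rim.
- hub: Blue round hub base fixed on the bench, 110 mm across, 24 mm high, carrying the sprung plate on its axis. Origin: centre of its underside.
- backing: Dark steel disc, 66 mm across, 14 mm thick, about 0.35 kg (varies), lying flat on the bench. Origin: centre of its underside; z is the disc's axis, towards its upper face.
- lining: Reddish-brown friction disc, 60 mm across, 12 mm thick, about 70 g, lying on one of the two sloped bays of the rack. Origin: centre of its underside; z is its axis, square to its face (tilted 35 degrees on the slope).
- cover: Bright aluminium disc with a brass-coloured eye, 60 mm across, 14 mm thick, about 100 g, lying on the other sloped bay. Origin: centre of its underside; z is its axis, square to its face (tilted 35 degrees on the slope).
- rack: Fixed drain rack: green base 100 x 200 x 8 mm, two aluminium bays 130 mm apart in y. Each bay: a 34 mm wide bar rising 35 degrees along the rack's +x, its face looking to -x and up; a lip 6 mm proud at its low end carries the disc, which overhangs the bar 13 mm each side along y (25 mm free below). Origin: centre of base underside; x points roughly away from the robot.
- bay_left (a point): Point on the slope under the centre of the disc seated in the rack's +y bay, 45 mm above the bench. Either lining or cover starts here.
- bay_right (a point): The same point of the rack's -y bay.
- bottle: Bystander: white bottle with red cap, 52 mm across, 150 mm high, standing. Origin: centre of its underside.
- ring: Bystander: turned steel ring, 90 mm across, 50 mm high, standing. Origin: centre of its underside.
- driver: Bystander: screwdriver with an orange handle, 190 mm long, lying on the bench beyond the rack. Origin: on its underside.
Not all that is in view belongs to the job. There is more than one size of the backing; the one meant has the size given above.

How it is judged:
By the outcome, as a careful person would: the job done as asked, in the order asked, and still so for the second after the job is handed in, with the robot touching nothing.
It also fails if it takes over 72 s, if anything falls off the work surface, if the arm or the gripper's body presses on something with over 40 N, if the wrist force passes 120 N, or if a joint passes its speed limit or range.

ROBOT

A 6-joint arm with a two-finger parallel gripper is mounted at the origin on the work surface. World frame = base frame: x ahead of the robot, y to its left, z up, the work surface at z = 0. Lengths are in mm, angles in rad, forces in N, time in s.
With the tool pointing down it reaches from about 350 to 975 mm from the base axis. Payload 7.1 kg.
Tool frame: the origin (TCP) lies on the front face of the gripper's body, between the roots of the fingers; the fingertips stand 80 mm ahead of it and the grasp point (between the pads) lies 61 mm ahead of it (env.tips_ahead is the distance from the TCP to the fingertips, in mm); z points along the fingers, y is the line along which they close (so a half turn about z gives the same grasp; the last joint's range is limited). The gripper opens to 88 mm and grips with 3 to 60 N. Pads are 20 mm wide; open, the fingers measure 115 mm over their backs; the gripper's body (75 mm by 178 mm) begins 61 mm behind the grasp point.
Start: joints at [-0.019, 0.423, 1.63, -0, 1.089, -0.019], TCP at [624.984, 0.026, 302.675] pointing down, gripper open.
Joint ranges: [-3, 3], [-0.9, 2.11], [0.09, 2.58], [-1.31, 4.45], [0.11, 2.69], [-2.54, 2.54]. Speed limits (rad/s): [2.39, 2.39, 3.01, 3.14, 3.14, 3.14].

INTERFACE

Orientations are given as a unit quaternion [x, y, z, w].
In Python, from station import env, set_gripper, viewer, workorder gives the robot as it stands. Calls block until the motion is done:
- env.reach(position, orientation): joint-space move of the TCP to a pose.
- env.move_l(position, rot=None, rate=150, f_stop=None): straight line of the TCP; rot=None keeps the orientation; rate is the mean speed in mm/s. With f_stop (N) it stops when the force on the tool has changed by that much, and returns True; else False.
- env.move_joints(angles): joint-space move.
- set_gripper(opening): finger opening in mm; the grip force is fixed at half the most; returns when the fingers have stopped.
- env.hold(seconds).
- env.ik(position, orientation): joint angles nearest the present ones, or None.
- env.read_state(): the state.
- viewer.camera(name): name is "scene" or "side" or "wrist"; returns the picture (480x640x3 uint8, blue, green, red); there is no depth.
- viewer.camera_params(name): a dict with "fx", "fy", "cx", "cy" (pixels), "pose" (4x4, takes a point from camera to world coordinates); the wrist camera has in their place "tool_from_camera" (4x4, takes a point from camera to tool coordinates, whose origin is the TCP and whose axes are the flange's). Camera axes: x right, y up, looking along -z (the intrinsics and any distortion apply to the point x, -y, -z); pixel columns grow to the right and rows downward; lengths in mm; the calibration is good to about 2 mm. A picture is of the moment at which its call begins: read the wrist's pose just before it. camera_params takes no time and is no camera call.
A pose or a line that the arm cannot do raises env.IKError and nothing moves.
- workorder.sign_off(): hands the job in; it is judged then, once.
The state is a dict: "time_s": time; "qpos": joint angles; "dq": joint speeds; "tau": joint torques, N m; "tool_pos": TCP position; "orientation": TCP orientation; "force": force on the tool from outside, world axes, zero at the start; "wrist_torque": the same for the moment, N m; "width": finger opening in mm; "grip_force": force on a finger pad.
Only numpy, scipy, OpenCV 4.12 (cv2) and the standard library are available. Lean on these libraries where they do the work, as an engineer would, in place of code of your own. Each camera call takes 0.05 s, during which the arm holds its last target. There are 200 camera calls.

## Working session

There is one attempt and no reset: what is moved stays moved. The work goes in short steps, each a Python script; the robot and the scene stay as the last script left them, time stands still between calls to the robot, and variables do not carry over. Pictures are saved under pics/ and viewed, at most 10 in all, crops included, and the job is handed in when it is done.

```bash
ls; mkdir -p pics; python3 - <<'E'
from station import env, set_gripper, viewer, workorder
import cv2, numpy as np
np.set_printoptions(precision=4,suppress=True)
for n in ("scene","side","wrist"):
    cv2.imwrite(f"pics/{n}0.png",viewer.camera(n)); print(n,viewer.camera_params(n))
s=env.read_state(); print({k:s[k] for k in("time_s","tool_pos","orientation","force")})
E
```

```text
pics
scene {'fx': 492.2059186853466, 'fy': 492.2059186853466, 'cx': 315.8728664326848, 'cy': 242.12204966145612, 'pose': array([[ -0.8033,  -0.4125,   0.4297, 990.1016],
       [  0.5955,  -0.5385,   0.5962, 653.8786],
       [ -0.0145,   0.7347,   0.6782, 784.8378],
       [  0.    ,   0.    ,   0.    ,   1.    ]])}
side {'fx': 458.07773411199236, 'fy': 458.07773411199236, 'cx': 318.6025817327983, 'cy': 235.24981093162594, 'pose': array([[   0.999 ,    0.0189,   -0.041 ,  487.603 ],
       [  -0.0451,    0.465 ,   -0.8842, -718.9327],
       [   0.0023,    0.8851,    0.4654,  463.0672],
       [   0.    ,    0.    ,    0.    ,    1.    ]])}
wrist {'fx': 420.05980042783796, 'fy': 420.05980042783796, 'cx': 320.469332856963, 'cy': 233.9282487652379, 'tool_from_camera': array([[ -0.0009,   0.9707,   0.2405,  65.0753],
       [  1.    ,   0.0006,   0.0014,  -0.1297],
       [  0.0013,   0.2405,  -0.9707, -81.1464],
       [  0.    ,   0.    ,   0.    ,   1.    ]])}
{'time_s': 0.15, 'tool_pos': array([624.6715,   0.0495, 302.0835]), 'orientation': array([ 0.7071,  0.7071, -0.0004, -0.0004]), 'force': array([-0.3559, -0.249 , -0.1115])}
```

View pics/scene0.png

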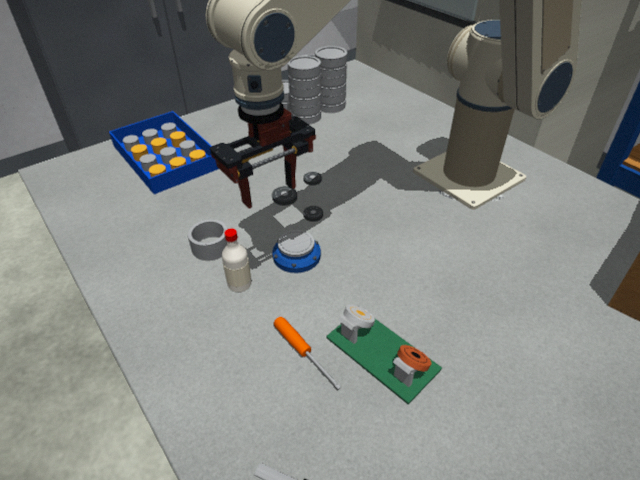

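View pics/side0.png

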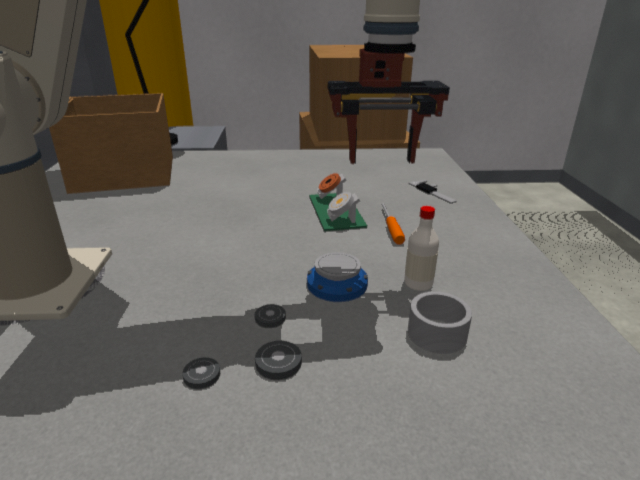

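View pics/wrist0.png

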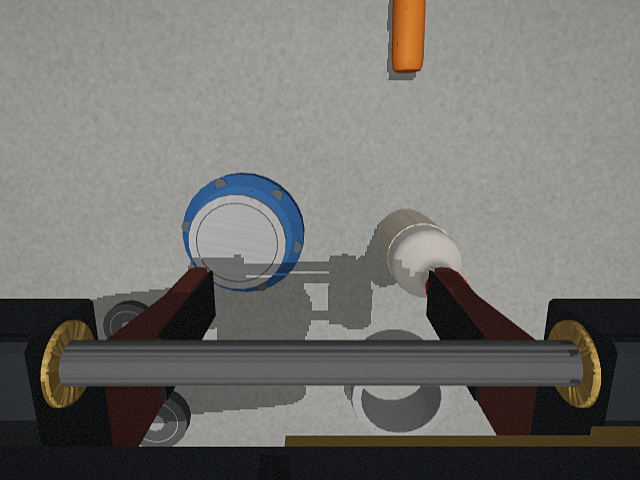

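Scene image: three dark discs at (285,195), (312,178) and (314,213); hub plate at (297,243); cover at (357,316) in the bay nearer the bottle; lining at (414,357); bottle at (236,262); ring at (208,240); driver at (300,345). In the side view the discs are at (278,359), (202,372) and (271,316). I'll size the discs and get coarse positions.

```bash
cat > h.py <<'E'
from station import env, set_gripper, viewer, workorder
import cv2, numpy as np
from scipy.spatial.transform import Rotation as R
np.set_printoptions(precision=2,suppress=True)
def cam(n,st=None):
    p=viewer.camera_params(n)
    if n=="wrist":
        T=np.eye(4);T[:3,:3]=R.from_quat(st["orientation"]).as_matrix();T[:3,3]=st["tool_pos"]
        P=T@p["tool_from_camera"]
    else: P=p["pose"]
    return (p["fx"],p["fy"],p["cx"],p["cy"],np.array(P))
def ray(c,uv):
    d=c[4][:3,:3]@np.array([(uv[0]-c[2])/c[0],-(uv[1]-c[3])/c[1],-1.])
    return c[4][:3,3],d/np.linalg.norm(d)
def onz(c,uv,z):
    o,d=ray(c,uv);return o+d*(z-o[2])/d[2]
def tri(obs):
    A=np.zeros((3,3));b=np.zeros(3)
    for c,uv in obs:
        o,d=ray(c,uv);M=np.eye(3)-np.outer(d,d);A+=M;b+=M@o
    X=np.linalg.solve(A,b)
    return X,[np.linalg.norm((np.eye(3)-np.outer(ray(c,u)[1],ray(c,u)[1]))@(X-c[4][:3,3])) for c,u in obs]
def proj(c,X):
    X=np.atleast_2d(X);q=(X-c[4][:3,3])@c[4][:3,:3]
    return np.c_[c[2]+c[0]*q[:,0]/-q[:,2],c[3]-c[1]*q[:,1]/-q[:,2]]
E
python3 - <<'E'
from h import *
S,D=cam("scene"),cam("side")
for n,a,b in [("A",(285,194),(278,357)),("B",(312,177),(202,370)),("C",(314,212),(271,314)),("hub",(297,243),(337,267)),("cover",(357,316),(341,206)),("lining",(414,357),(330,184)),("bottlecap",(231,234),(427,212)),("ring",(207,236),(440,311))]:
    print(n,*tri([(S,a),(D,b)]))
# widths at z=14 from side picture
for n,l,r in [("A",(255,358),(302,358)),("B",(183,371),(221,371)),("C",(255,315),(287,315))]:
    print(n,np.linalg.norm(onz(D,l,10)-onz(D,r,10)))
im=cv2.imread("pics/side0.png")[290:395,170:320]
cv2.imwrite("pics/crop.png",cv2.resize(im,None,fx=5,fy=5,interpolation=cv2.INTER_CUBIC))
E
```

```text
A [ 453.33 -224.35    9.9 ] [np.float64(0.28658694490135966), np.float64(0.28658694490148046)]
B [ 351.01 -244.38    8.63] [np.float64(0.3460124224555415), np.float64(0.3460124224555944)]
C [ 437.3  -121.05    7.45] [np.float64(1.692436196889919), np.float64(1.6924361968900337)]
hub [551.64 -28.18  35.57] [np.float64(0.8463953389824824), np.float64(0.8463953389825772)]
cover [581.38 216.75  43.4 ] [np.float64(0.3679343927103172), np.float64(0.36793439271031)]
lining [563.85 348.78  45.6 ] [np.float64(1.5070957279715085), np.float64(1.5070957279716972)]
bottlecap [700.97 -32.15 141.56] [np.float64(0.2706020831496394), np.float64(0.27060208314954326)]
ring [ 699.84 -167.96   39.11] [np.float64(2.4380627722988626), np.float64(2.4380627722989217)]
A 66.13018885618676
B 51.56720989950975
C 51.05374204225729
```

View pics/crop.png

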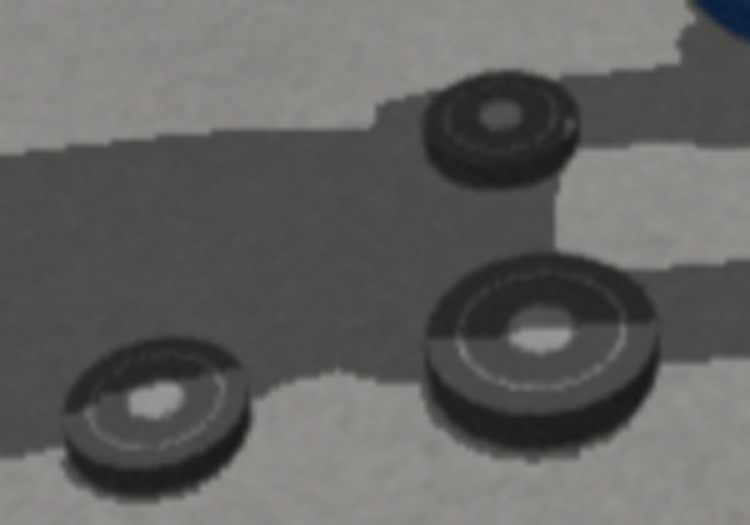

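The one meant is A, at (278,359) in the side view, measured 66 mm. B at (202,372) and C at (271,316) measure 51 mm, and the crop shows A clearly as the largest. Next is a tour of wrist views in the grasp orientation, with circle fits of known radius.

```bash
cat >> h.py <<'E'
from scipy.optimize import differential_evolution
def tool(yaw,tilt=0):   # tool z down, tool y = -(rack y); tilt: z leans towards +x of yaw frame
    z=np.array([np.sin(tilt),0,-np.cos(tilt)]);y=np.array([0,-1.,0]);x=np.cross(y,z)
    return R.from_euler("z",yaw)*R.from_matrix(np.c_[x,y,z])
def look(P,rot,d=200,sh=0):
    M=rot.as_matrix();env.reach(P-d*M[:,2]+sh*M[:,0],rot.as_quat());env.hold(.15)
    st=env.read_state();return cam("wrist",st),viewer.camera("wrist")
def circ(X,n,r,k=120):
    u=np.cross(n,[0,1.,0]);u/=np.linalg.norm(u);v=np.cross(n,u);a=np.linspace(0,2*np.pi,k,endpoint=False)[:,None]
    return X+r*(np.cos(a)*u+np.sin(a)*v)
def fit(views,X0,n,r,b=(14,14,14)):
    G=[(c,cv2.GaussianBlur(im,(0,0),1.2).astype(np.float32)) for c,im in views]
    def samp(g,p): return cv2.remap(g,p[:,:1].astype(np.float32),p[:,1:].astype(np.float32),cv2.INTER_LINEAR)[:,0]
    def cost(x):
        s=0
        for c,g in G:
            d=np.linalg.norm(samp(g,proj(c,circ(x,n,r+1)))-samp(g,proj(c,circ(x,n,r-1))),axis=1)
            s-=np.mean(np.minimum(d,40))
        return s
    o=differential_evolution(cost,[(q-w,q+w) for q,w in zip(X0,b)],seed=1,tol=1e-8,maxiter=80,popsize=20)
    return o.x,-o.fun/len(views)
def overlay(im,c,X,n,r):
    im=im.copy()
    for p in proj(c,circ(X,n,r)): cv2.circle(im,tuple(int(round(q)) for q in p),0,(0,255,0),-1)
    return im[80:400,160:480]
E
cat > tour.py <<'E'
from h import *
import pickle
yaw=np.arctan2(581.4-563.9,348.8-216.8);t=np.radians(35)
n=R.from_euler("z",yaw).apply([-np.sin(t),0,np.cos(t)])
Z=np.array([0,0,1.])
jobs=[("plate",[552,-28,44],0,0,Z,41),("backing",[453,-224,14],0,0,Z,33),("cover",[581,217,52],yaw,t,n,30),("lining",[564,349,52],yaw,t,n,30)]
for j in jobs:
  for sh in(0,-60):
    M=tool(j[2],j[3]).as_matrix();q=env.ik(np.array(j[1])-200*M[:,2]+sh*M[:,0],tool(j[2],j[3]).as_quat());print(j[0],q)
rows=[];V={}
for name,X0,yw,ti,nn,r in jobs:
    v=[look(np.array(X0,float),tool(yw,ti),200,s) for s in(0,-60)]
    V[name]=v
    X,s=fit(v,X0,nn,r);print(name,X,s)
    rows.append(np.vstack([overlay(im,c,X,nn,r) for c,im in v]))
pickle.dump(V,open("V.pkl","wb"))
cv2.imwrite("pics/tour.png",cv2.resize(np.hstack(rows),(800,400),interpolation=cv2.INTER_AREA))
s=env.read_state();print(s["time_s"],s["tool_pos"])
E
python3 tour.py
```

```text
plate [-0.07  0.4   1.84 -0.    0.91  1.5 ]
plate [-0.08  0.32  1.96 -0.    0.86  1.49]
backing [-0.48  0.38  1.96 -0.    0.81  1.09]
backing [-0.54  0.31  2.07 -0.    0.76  1.03]
cover None
cover [ 0.52  0.36  2.33  4.2   0.25 -2.29]
lining None
lining None
plate [554.12 -26.29  42.73] 40.0
backing [ 454.41 -224.88   12.59] 39.895408630371094Traceback (most recent call last):
  File "tour.py", line 12, in <module>
    v=[look(np.array(X0,float),tool(yw,ti),200,s) for s in(0,-60)]
       ~~~~^^^^^^^^^^^^^^^^^^^^^^^^^^^^^^^^^^^^^^
  File "h.py", line 31, in look
    M=rot.as_matrix();env.reach(P-d*M[:,2]+sh*M[:,0],rot.as_quat());env.hold(.15)
                      ~~~~~~~~~^^^^^^^^^^^^^^^^^^^^^^^^^^^^^^^^^^^^
station.IKError: the arm cannot take that pose within its joint ranges
```

```bash
python3 - <<'E'
from h import *
yaw=np.arctan2(581.4-563.9,348.8-216.8)
print(env.read_state()["time_s"])
for nm,X0 in(("cover",[581,217,52]),("lining",[564,349,52])):
  for ti in(35,25):
   for fl in(0,1):
    rot=tool(yaw,np.radians(ti))*R.from_euler("z",np.pi*fl);M=rot.as_matrix()
    for d,sh in((70,0),(140,0),(200,0),(200,-60)):
      print(nm,ti,fl,d,sh,env.ik(np.array(X0)-d*M[:,2]+sh*M[:,0]*(1-2*fl),rot.as_quat()))
E
```

```text
3.8333
cover 35 0 70 0 [ 0.42  0.62  2.1   3.91  0.23 -2.09]
cover 35 0 140 0 [ 0.44  0.46  2.18  4.27  0.2  -2.43]
cover 35 0 200 0 None
cover 35 0 200 -60 [ 0.52  0.36  2.33  4.2   0.25 -2.29]
cover 35 1 70 0 [0.42 0.62 2.1  3.91 0.23 1.05]
cover 35 1 140 0 [0.44 0.46 2.18 4.27 0.2  0.71]
cover 35 1 200 0 None
cover 35 1 200 -60 [0.52 0.36 2.33 4.2  0.25 0.85]
cover 25 0 70 0 None
cover 25 0 140 0 [ 0.41  0.44  2.06 -0.48  0.25  2.29]
cover 25 0 200 0 [ 0.42  0.31  2.08 -0.36  0.35  2.17]
cover 25 0 200 -60 [ 0.46  0.3   2.2  -0.55  0.26  2.41]
cover 25 1 70 0 [ 0.39  0.59  2.01 -0.75  0.16 -0.59]
cover 25 1 140 0 [ 0.41  0.44  2.06 -0.48  0.25 -0.85]
cover 25 1 200 0 [ 0.42  0.31  2.08 -0.36  0.35 -0.97]
cover 25 1 200 -60 [ 0.46  0.3   2.2  -0.55  0.26 -0.73]
lining 35 0 70 0 None
lining 35 0 140 0 None
lining 35 0 200 0 None
lining 35 0 200 -60 None
lining 35 1 70 0 None
lining 35 1 140 0 None
lining 35 1 200 0 [ 0.75  0.39  2.09 -1.18  0.37  0.12]
lining 35 1 200 -60 None
lining 25 0 70 0 None
lining 25 0 140 0 None
lining 25 0 200 0 [ 0.68  0.38  1.96 -0.5   0.47  2.53]
lining 25 0 200 -60 None
lining 25 1 70 0 [ 0.63  0.64  1.89 -0.75  0.3  -0.39]
lining 25 1 140 0 [ 0.65  0.5   1.94 -0.6   0.38 -0.52]
lining 25 1 200 0 [ 0.68  0.38  1.96 -0.5   0.47 -0.61]
lining 25 1 200 -60 [ 0.74  0.37  2.07 -0.65  0.41 -0.4 ]
```

```bash
sed -i 's/np.minimum(d,40)/np.minimum(d,150)/' h.py; cat > tour.py <<'E'
from h import *
import pickle
yaw=np.arctan2(581.4-563.9,348.8-216.8);t=np.radians(35)
n=R.from_euler("z",yaw).apply([-np.sin(t),0,np.cos(t)])
Z=np.array([0,0,1.]);F=R.from_euler("z",np.pi);g=tool(yaw,np.radians(20))*F
jobs=[("cover",[581,217,52],g,n,30),("lining",[564,349,52],g,n,30),("plateF",[554,-26,43],tool(0)*F,Z,41),("plate",[554,-26,43],tool(0),Z,41),("backing",[454,-225,13],tool(0),Z,33)]
for j in jobs:
  for sh in(0,60 if j[2] is g or j[0]=="plateF" else -60):
    M=j[2].as_matrix();q=env.ik(np.array(j[1])-200*M[:,2]+sh*M[:,0],j[2].as_quat());print(j[0],q)
    assert q is not None
rows=[];V={}
for name,X0,rot,nn,r in jobs:
    v=[look(np.array(X0,float),rot,200,s) for s in(0,60 if rot is g or name=="plateF" else -60)]
    V[name]=v
    X,s=fit(v,X0,nn,r);print(name,X,s)
    if "plate" in name: print("  mark",*fit(v,X,nn,34.5,(4,4,4)))
    rows.append(np.vstack([overlay(im,c,X,nn,r) for c,im in v]))
pickle.dump(V,open("V.pkl","wb"))
cv2.imwrite("pics/tour.png",cv2.resize(np.hstack(rows),(800,320),interpolation=cv2.INTER_AREA))
s=env.read_state();print(s["time_s"],s["tool_pos"])
E
python3 tour.py
```

```text
cover [ 0.4   0.33  2.01 -0.2   0.48 -1.14]
cover [ 0.44  0.29  2.13 -0.27  0.4  -1.03]
lining [ 0.65  0.4   1.89 -0.32  0.57 -0.82]
lining [ 0.7   0.37  2.   -0.39  0.5  -0.68]
plateF [-0.07  0.4   1.83 -0.    0.91 -1.64]
plateF [-0.08  0.32  1.96 -0.    0.86 -1.65]
plate [-0.07  0.4   1.83 -0.    0.91  1.5 ]
plate [-0.08  0.32  1.96 -0.    0.86  1.49]
backing [-0.48  0.38  1.95 -0.    0.81  1.09]
backing [-0.55  0.32  2.06 -0.    0.76  1.03]
cover [580.58 222.31  51.84] 80.56576538085938
lining [563.02 350.9   50.49] 76.56729125976562
plateF [554.   -26.95  40.28] 103.29377746582031
  mark [552.89 -26.93  44.28] 40.59785461425781
plate [553.22 -26.87  40.92] 121.84597778320312
  mark [553.08 -25.57  38.27] 42.03400421142578
backing [ 454.53 -224.61   12.36] 69.148681640625
14.975 [ 395.29 -225.13  213.33]
```

View pics/tour.png

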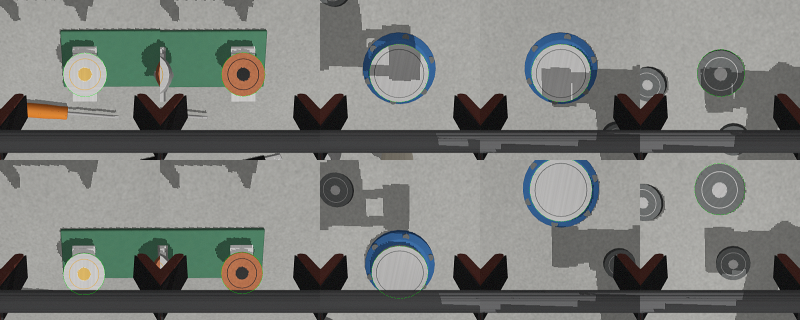

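The overlays sit on the right rims: cover left, lining right, then plate twice and backing. The fitted heights come out 2–4 mm low, so I'll cross-check offline with the fixed cameras.

```bash
python3 - <<'E'
from h import *
import pickle
V=pickle.load(open("V.pkl","rb"))
S=(cam("scene"),cv2.imread("pics/scene0.png"));D=(cam("side"),cv2.imread("pics/side0.png"))
yaw=np.radians(7.8);t=np.radians(35)
n=R.from_euler("z",yaw).apply([-np.sin(t),0,np.cos(t)]);Z=np.array([0,0,1.])
for nm,X0,nn,r in [("cover",[580.6,220,56],n,30),("lining",[563,350,55],n,30),("plateF",[554,-27,44],Z,41),("plate",[554,-27,44],Z,41),("backing",[454.5,-224.6,14],Z,33)]:
    v=V[nm]
    print(nm,"ext",*fit([S,D],X0,nn,r,(6,6,8)),"ext+w0",*fit([S,D,v[0]],X0,nn,r,(6,6,8)))
    print("   w0 fixed z",*fit(v[:1],X0,nn,r,(6,6,.01)),"w1",*fit(v[1:],X0,nn,r,(6,6,.01)),"w0 free z",*fit(v[:1],X0,nn,r,(6,6,9)))
E
```

```text
cover ext [578.17 221.98  54.92] 12.56910514831543 ext+w0 [579.13 222.04  53.25] 35.69657643636068
   w0 fixed z [577.81 221.85  55.99] 74.8575210571289 w1 [578.14 221.69  55.99] 71.24766540527344 w0 free z [580.73 222.39  50.63] 86.6316146850586
lining ext [561.53 349.77  52.18] 17.393259048461914 ext+w0 [562.2  350.87  51.65] 39.71275075276693
   w0 fixed z [560.01 350.6   54.99] 76.16936492919922 w1 [559.53 350.46  54.99] 60.116756439208984 w0 free z [563.08 350.95  50.34] 86.41764068603516
plateF ext [551.54 -31.53  36.97] 15.207131385803223 ext+w0 [553.63 -26.98  41.  ] 46.984842936197914
   w0 fixed z [552.98 -26.85  43.99] 103.03007507324219 w1 [553.06 -26.89  43.99] 85.82328796386719 w0 free z [553.66 -26.98  40.85] 113.0806884765625
plate ext [551.54 -31.53  36.97] 15.207131385803223 ext+w0 [552.87 -26.84  40.36] 46.05707804361979
   w0 fixed z [553.57 -26.78  43.99] 99.03531646728516 w1 [553.52 -26.8   43.99] 121.93684387207031 w0 free z [552.8  -26.8   40.13] 111.38771057128906
backing ext [ 453.18 -230.59    6.02] 20.578235626220703 ext+w0 [ 455.2  -224.61   13.5 ] 37.95598347981771
   w0 fixed z [ 455.29 -224.55   14.01] 80.00725555419922 w1 [ 453.83 -224.89   14.  ] 77.45349884033203 w0 free z [ 455.48 -224.58   15.2 ] 80.52396392822266
```

Fixing z at the stated heights makes both wrist views agree. Plate is (553.3,−26.8,44), with flip bias under 0.3 mm. Rack disc spacing is 130.0 mm, yaw 8.05°. Next: pick up and place the backing.

```bash
cat >> h.py <<'E'
PL=np.array([553.3,-26.8])
def st(k=""):
    s=env.read_state();print(k,"t",round(s["time_s"],2),"pos",s["tool_pos"],"F",s["force"],"w",round(s["width"],2),"g",round(s["grip_force"],1));return s
E
python3 - <<'E'
from h import *
q=tool(0).as_quat();B=np.array([454.6,-224.7])
env.reach([*B,120],q)
h=env.move_l([*B,83],rate=60,f_stop=15);print(h)
set_gripper(55);st("grip")
env.move_l([*B,170],rate=150);st("lift")
env.reach([*PL,150],q)
h=env.move_l([*PL,143],rate=40);st("above")
h=env.move_l([*PL,120],rate=12,f_stop=2.5);s=st(f"rest {h}")
set_gripper(86);env.move_l([*PL,s["tool_pos"][2]+70],rate=150)
M=(tool(0)).as_matrix();env.move_l([PL[0]-60,PL[1],244],rate=200);env.hold(.15)
s=st("view");c,im=cam("wrist",s),viewer.camera("wrist")
Z=np.array([0,0,1.])
print("plate",fit([(c,im)],[*PL,44],Z,41,(5,5,.01)),"disc",fit([(c,im)],[*PL,58],Z,33,(8,8,.01)))
cv2.imwrite("pics/b.png",im)
E
```

```text
False
grip t 16.74 pos [ 454.72 -224.73   83.23] F [-0.05  0.21  2.06] w 65.54 g 30.0
lift t 17.48 pos [ 454.07 -224.44  169.44] F [-0.74  0.75 -3.29] w 65.23 g 30.0
above t 18.69 pos [552.85 -27.81 142.68] F [-0.87  0.61 -2.91] w 65.14 g 30.0
rest True t 19.94 pos [553.32 -26.8  126.93] F [1.48 0.57 4.  ] w 65.27 g 30.0
view t 21.79 pos [493.89 -26.81 243.08] F [ 0.36 -0.64 -0.9 ] w 85.85 g 0.0
plate (array([553.39, -26.83,  43.99]), np.float64(124.14472198486328)) disc (array([552.98, -27.29,  58.01]), np.float64(106.68203735351562))
```

Backing is down within 0.6 mm of centre. Now the lining: grasp at 20° tool tilt and place at −15°, so the disc lies flat.

```bash
cat >> h.py <<'E'
YR=np.radians(8.05);F=R.from_euler("z",np.pi);T35=np.radians(35)
NR=R.from_euler("z",YR).apply([-np.sin(T35),0,np.cos(T35)])
RG=tool(YR,np.radians(20))*F;RP=tool(0,np.radians(-15))*F
def pick(face,th,e):
    C=np.array(face)-th/2*NR;tz=RG.as_matrix()[:,2];g=C-(80-e)*tz
    env.reach(g-60*tz,RG.as_quat())
    print("hit",env.move_l(g,rate=60,f_stop=10));st("at")
    set_gripper(50);s=st("grip")
    env.move_l(g+30*NR,rate=80);env.move_l(g+30*NR+[0,0,70],rate=150);st("lift")
def place(zrest,th,e,xy=PL,off=(0,0)):
    tz=RP.as_matrix()[:,2];g=np.array([*xy,zrest+th/2])-(80-e)*tz+[*off,0]
    env.reach(g+[0,0,30],RP.as_quat());env.move_l(g+[0,0,8],rate=50)
    for i in range(3):
        h=env.move_l(g-[0,0,5],rate=12,f_stop=2);s=st(f"rest {h} dz {env.read_state()['tool_pos'][2]-g[2]:.2f}")
        if s["tool_pos"][2]-g[2]<2: break
    return g
def check(zs):
    env.hold(.15);s=st("view");c,im=cam("wrist",s),viewer.camera("wrist")
    for z,r in zs: print(z,r,*fit([(c,im)],[*PL,z],np.array([0,0,1.]),r,(8,8,.01)))
    return im
E
python3 - <<'E'
from h import *
face=np.array([559.8,350.5,55.]);C=face-6*NR;tz=RG.as_matrix()[:,2]
for P,r in((C-138*tz,RG),(C-78*tz,RG),(C-78*tz+30*NR+[0,0,70],RG),(np.array([*PL,94])-78*RP.as_matrix()[:,2],RP)): print(P,env.ik(P,r.as_quat()))
pick(face,12,2)
E
```

```text
[516.47 344.37 179.76] [ 0.63  0.51  1.88 -0.36  0.47 -0.78]
[536.79 347.25 123.38] [ 0.61  0.63  1.85 -0.43  0.38 -0.73]
[519.76 344.84 217.96] [ 0.63  0.46  1.85 -0.31  0.54 -0.84]
[573.49 -26.8  169.34] [-0.06  0.61  1.69 -0.02  1.1  -1.62]
hit False
at t 24.95 pos [536.87 347.37 123.72] F [-0.12 -0.61 -0.59] w 86.08 g 0.0
grip t 25.49 pos [536.81 347.32 123.56] F [-0.52 -0.37  1.72] w 59.47 g 30.0
lift t 26.63 pos [519.46 344.57 217.39] F [ 0.95  0.21 -0.42] w 58.74 g 30.0
```

```bash
python3 - <<'E'
from h import *
g=place(58,12,2)
set_gripper(84);env.move_l(g+[0,0,60],rate=150)
env.reach([PL[0]+60,PL[1],258],(tool(0)*F).as_quat())
im=check([(70,30),(58,33),(44,41)]);cv2.imwrite("pics/l.png",im)
E
```

```text
rest True dz 0.64 t 29.3 pos [573.49 -26.82 139.98] F [0.61 0.28 4.06] w 59.08 g 30.0
view t 31.01 pos [612.23 -26.74 256.05] F [-0.05  0.12 -0.33] w 83.83 g 0.0
70 30 [554.59 -26.68  70.  ] 92.26968383789062
58 33 [552.72 -27.27  57.99] 99.68762969970703
44 41 [553.48 -26.94  43.99] 113.5223617553711
```

View pics/l.png

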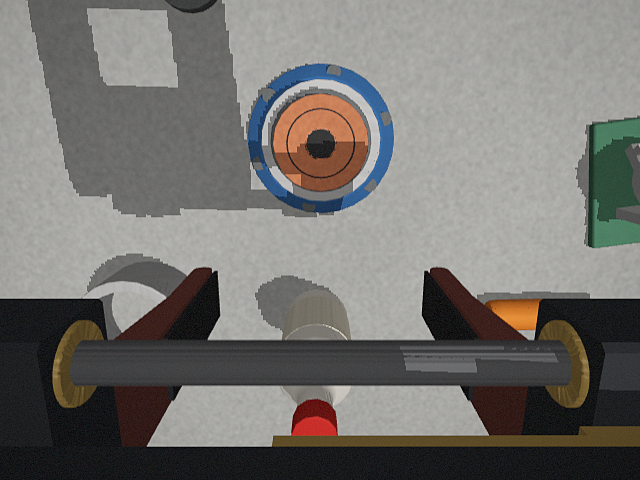

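The picture shows the lining flat at (320,145), concentric with the backing and plate to about 1.2 mm (+x). I'll correct the cover by −1 mm for the same bias.

```bash
python3 - <<'E'
from h import *
face=np.array([578.0,221.8,56.2]);C=face-7*NR;tz=RG.as_matrix()[:,2]
for d in(137,77): assert env.ik(C-d*tz,RG.as_quat()) is not None
pick(face,14,3)
g=place(70,14,3,off=(-1.,0))
set_gripper(84);env.move_l(g+[0,0,60],rate=150)
env.reach([PL[0]+60,PL[1],264],(tool(0)*F).as_quat())
im=check([(84,30),(58,33),(44,41)]);cv2.imwrite("pics/c.png",im)
E
```

```text
hit False
at t 33.23 pos [555.97 218.75 123.11] F [ 0.8  -0.03 -1.56] w 84.09 g 0.0
grip t 33.75 pos [555.97 218.72 123.04] F [-0.86  0.53  3.16] w 59.4 g 30.0
lift t 34.89 pos [538.56 216.08 216.84] F [-0.4  -0.99 -0.69] w 59.51 g 30.0
rest True dz -0.64 t 37.18 pos [572.16 -26.82 150.74] F [ 0.25 -0.18  2.86] w 59.35 g 30.0
view t 38.88 pos [612.18 -26.74 261.99] F [-0.08  0.46  0.99] w 84.22 g 0.0
84 30 [552.88 -26.95  83.99] 69.7532958984375
58 33 [553.41 -26.97  57.99] 66.34248352050781
44 41 [553.46 -26.98  43.99] 98.47989654541016
```

View pics/c.png

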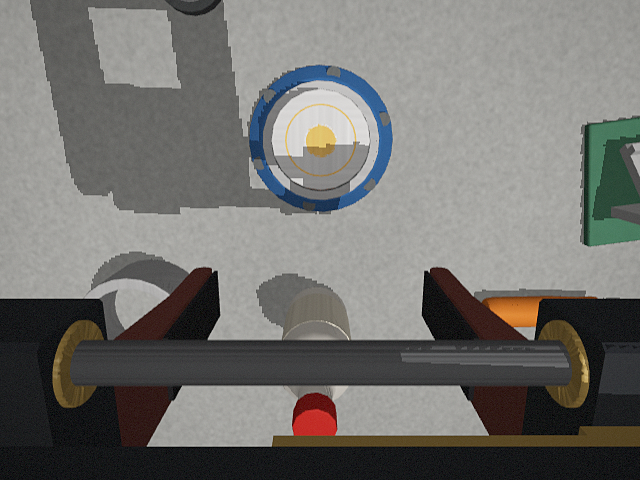

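The cover is centred within 0.6 mm, at (321,141), with the eye up. Now the proof push with closed fingers.

```bash
python3 - <<'E'
from h import *
q=(tool(0)*F).as_quat();P=np.array([*PL,0.])
def Fz(n=5):
    v=[]
    for _ in range(n): v.append(env.read_state()["force"][2]);env.hold(.02)
    return np.mean(v)
set_gripper(0);env.reach(P+[0,0,180],q);env.move_l(P+[0,0,170],rate=40);env.hold(.2);f0=Fz();st(f"base {f0:.2f}")
h=env.move_l(P+[0,0,158],rate=8,f_stop=2.5);s=st(f"touch {h}");zt=s["tool_pos"][2]
h=env.move_l(P+[0,0,zt-14],rate=5,f_stop=14-(Fz(2)-f0));s=st(f"down {h}")
env.hold(.15)
for i in range(6):
    f=Fz(4)-f0;z=env.read_state()["tool_pos"][2];print("F",round(f,2),"travel",round(zt-z,2))
    if abs(f-20)<1.2: break
    env.move_l(P+[0,0,z-(1.5 if f<20 else -.1)],rate=2 ,f_stop=max(20-f-.7,.5) if f<20 else None)
    env.hold(.15)
for i in range(6): env.hold(.15);print(round(Fz(3)-f0,2),end=" ")
st("held")
E
```

```text
base 0.01 t 41.4 pos [553.38 -26.79 170.12] F [ 0.07 -0.02 -1.48] w 0.54 g 0.0
touch True t 42.26 pos [553.27 -26.79 163.63] F [1.04 0.13 3.57] w 0.24 g 1.4
down True t 44.09 pos [553.42 -26.81 154.57] F [-2.86  0.54  9.64] w 0.2 g 5.0
F 9.81 travel 8.88
F 15.71 travel 9.37
F 9.92 travel 8.95
F 17.26 travel 9.37
F 9.94 travel 8.94
F 17.78 travel 9.39
9.99 9.63 10.15 9.64 9.94 9.47 held t 49.52 pos [552.96 -26.77 154.71] F [-3.01 -0.47  9.88] w 0.53 g 4.9
```

The f_stop re-triggers were moving off stale targets. I'll use small absolute steps instead.

```bash
python3 - <<'E'
from h import *
P=np.array([*PL,0.]);f0=0.
def Fz(n=5):
    v=[]
    for _ in range(n): v.append(env.read_state()["force"][2]);env.hold(.02)
    return np.mean(v)
t0=env.read_state()["time_s"];c=154.6;log=[];ok=0
while env.read_state()["time_s"]-t0<9:
    env.move_l(P+[0,0,c],rate=4);env.hold(.06);s=env.read_state();f=Fz(4)-f0
    log.append((round(s["time_s"],2),round(c,3),round(s["tool_pos"][2],2),round(f,2)))
    if abs(f-20)<1.2: break
    c-= .2 if f<13 else np.clip((20-f)*.02,-.2,.15)
for l in log: print(*l)
if abs(f-20)<1.5:
    for i in range(8): env.hold(.1);print(round(Fz(3)-f0,2),end=" ")
st("held")
E
```

```text
49.89 154.6 154.88 9.81
50.27 154.4 154.68 9.76
50.64 154.2 154.5 9.65
51.02 154.0 154.34 10.39
51.39 153.8 154.3 12.53
51.77 153.6 154.26 14.44
52.14 153.489 154.27 14.94
52.52 153.388 154.27 16.15
52.89 153.311 154.25 17.04
53.27 153.251 154.24 17.71
53.64 153.206 154.24 17.45
54.02 153.155 154.23 18.49
54.39 153.125 154.24 18.21
54.77 153.089 154.21 18.97
18.82 19.45 19.39 19.4 19.25 19.01 19.26 18.98 held t 56.03 pos [552.85 -26.77 154.22] F [-3.56 -1.02 19.47] w 0.64 g 9.5
```

```bash
python3 - <<'E'
from h import *
env.move_l([*PL,168],rate=12);st("up")
env.move_l([*PL,240],rate=150)
env.reach([PL[0]+60,PL[1],264],(tool(0)*F).as_quat())
im=check([(84,30),(58,33),(44,41)])
cv2.imwrite("pics/e.png",im);s=viewer.camera("side");cv2.imwrite("pics/f.png",np.hstack([im[40:300,180:460],cv2.resize(s[200:350,260:480],(381,260))]))
E
```

```text
up t 57.42 pos [553.2  -26.79 167.87] F [ 0.02 -1.24  0.7 ] w 0.45 g 0.0
view t 58.58 pos [611.71 -26.73 262.33] F [ 0.45  0.47 -0.25] w 0.51 g 0.0
84 30 [552.76 -26.95  83.99] 67.2975082397461
58 33 [553.44 -27.01  57.99] 64.22518157958984
44 41 [553.58 -27.03  43.99] 107.21919250488281
```

View pics/f.png

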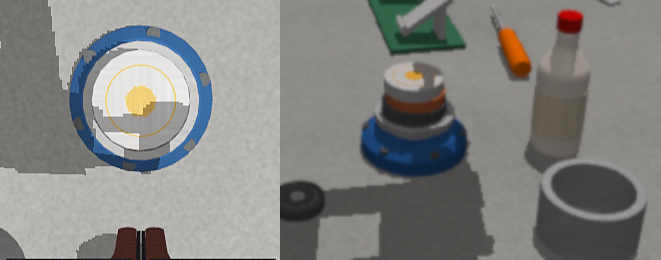

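The pack is stacked dark, red, bright, flat and centred (cover at (140,100) in the crop). The plate is up again, and the bottle, ring and driver haven't moved.

```bash
python3 -c "
from station import workorder
print(workorder.sign_off())"
```

```text
the job is handed in; nothing more can be done
None
```

The clutch pack is built and handed in at about 59 s: backing, lining and cover are stacked flat and centred to roughly 1 mm, the pack was proofed at about 19 N on the stop for just over a second, the plate is back up, and the bottle, ring and screwdriver were not disturbed.

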